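Weigh a spinning spool on a sprung balance hook

ROBOT

A 6-joint arm with a two-finger parallel gripper is mounted at the origin on the work surface. World frame = base frame: x ahead of the robot, y to its left, z up, the work surface at z = 0. Lengths are in m, angles in rad, forces in N, time in s.
With the tool pointing down it reaches from about 0.325 to 0.9 m from the base axis. Payload 6.1 kg.
Tool frame: the origin (TCP) lies at the very end of the fingers, on their centre line; the grasp point (between the pads) lies 19 mm behind it; z points along the fingers, y is the line along which they close (so a half turn about z gives the same grasp; the last joint's range is limited). The gripper opens to 87 mm and grips with 3 to 60 N. Pads are 19 mm wide; open, the fingers measure 117 mm over their backs; the gripper's body (75 mm by 190 mm) begins 51 mm behind the grasp point.
Start: joints at [-1.281, 0.22, 1.526, -0, 1.395, -0.126], TCP at [0.252, -0.572, 0.223] pointing down, gripper open.
Joint ranges: [-2.98, 2.98], [-0.91, 2.08], [0.09, 2.57], [-1.24, 4.39], [0.2, 2.65], [-2.68, 2.68]. Speed limits (rad/s): [2.57, 2.57, 3.01, 3.14, 3.14, 3.14].

INTERFACE

Orientations are given as [roll, pitch, yaw] about the fixed x, y, z axes, in that order (R = Rz(yaw) Ry(pitch) Rx(roll)).
In Python, from station import ctrl gives the robot as it stands.
- The arm moves only by the shell command python3 -m inch 'ROWS' [FORCE]. ROWS is JSON, a list of rows, each a list of 7 numbers: the turn, a rotation vector about the tool's x, y, z in rad, then the shift along the tool's x, y, z in mm, then the finger opening in mm, from 0 to 87. A call has 1 to 12 rows; each row is the pose to reach, as a shift and turn from the pose commanded when the call began, along the tool's axes at that moment; what a row does not reach only later rows make up. A row lasts 1/8 s, in which the tool goes at most 62.5 mm and 10.7 degrees, less where a joint would pass 70% of its speed; a pose out of reach is approached as far as the arm can. A call with a gripper value outside its range is refused whole. The fingers move at their own pace and stop on an object; FORCE is the grip in N (left out, the last holds). Time passes only in rows, so rows that repeat a pose let the fingers close. It gives the time, the measured TCP pose, the force, the opening and the grip force at its end, in the units of the state.
- ctrl.get_state(): the state, without advancing time (a new reading comes with each control period).
- ctrl.get_image(name): name is "side" or "top" or "wrist"; returns (picture, depth): 400x640x3 uint8, blue, green, red; 400x640 float32, m along the optical axis (not along the pixel's ray), 0 where there is no reading.
- ctrl.camera_info(name): a dict with "mtx" (3x3 intrinsics, pixels), "R" (3x3) and "t" (3): a world point X has camera coordinates R X + t. Camera axes: x right, y down, z forward; pixel columns grow to the right and rows downward; lengths in m; the calibration is good to about 2 mm. A picture is of the moment at which its call begins: read the wrist's pose just before it. camera_info takes no time and is no camera call; for the wrist camera it gives the pose at the moment of the call.
- ctrl.close_job(): hands the job in; it is judged then, once.
The state is a dict: "time": time; "joint_pos": joint angles; "qd": joint speeds; "joint_torque": joint torques, N m; "position": TCP position; "eef_rot": TCP orientation; "contact_force": force on the tool from outside, world axes, zero at the start; "wrist_torque": the same for the moment, N m; "gripper_width": finger opening in m; "grip_force": force on a finger pad.
Only numpy, scipy, OpenCV 4.12 (cv2) and the standard library are available. Lean on these libraries where they do the work, as an engineer would, in place of code of your own. Each camera call takes 0.05 s, during which the arm holds its last target. There are 200 camera calls.

TASK

Hang the spinning spool by its wire bail on the sprung hook of the balance, lowering it gently so that the hook never drops to the bottom of its travel, and let go of it. Wait until the hook has stopped bobbing, then press the green button fully down to store the reading, and take the hand away, leaving the spool hanging still and the other parts on the bench undisturbed.

Things in the scene. Friction and masses are not known exactly. Their poses are not given: they have to be found in the camera images.
- spool_center (a point): Centre (half-way up) of the loose spool assembly: 151 mm tall, 0.14 to 0.28 kg, standing upright on the bench. Below, a dented aluminium spool with green line, 52 mm across, 45 mm high, which holds most of the weight; above it a closed wire bail with a red tab on its peak. z is up along the assembly, x is the direction in which a hook passes through the bail. Half a turn about z changes nothing.
- spool_tab (a point): Centre of the red flat upright tab on the bail's peak, to hold the assembly by: 26 mm along x, 10 mm thick along y, 36 mm high; 133 mm above the assembly's underside (58 mm above spool_center). Same axes as spool_center. Grip it across y (10 mm).
- spool_eye (a point): Inner side of the bail's peak, where the hook bears, 112 mm above the assembly's underside (21 mm below spool_tab); same axes. The bail is of 6 mm wire in the y-z plane: legs 23 mm to either side in y, roof-shaped top sloping down 17 mm from peak to legs. The free window is 40 mm wide and reaches 63 mm down from this point in the middle.
- hook_seat (a point): Lowest point, on the upper side, of the dip in the balance's hook, a 6 mm steel rod running level from its black carriage towards -x of this frame, 8 mm above the seat, with the dip at the seat and an upturned tip 23 mm beyond it, its top 23 mm above it. z up; the post stands 100 mm behind the seat (+x). Nothing is above the hook. Unloaded it is 210 mm above the bench; moves down with the hook.
- scale_hook (a joint): How far the sprung hook has dipped, in m: 0 unloaded, grows downwards; about 11 mm per newton (90 N/m), so the spool's weight dips it 15 to 31 mm; lower stop at 55 mm. Lightly damped: let go suddenly it bobs (about 3 Hz) for a few seconds and overshoots to twice its dip.
- stand: The fixed balance stand: grey foot 120 x 130 mm, 14 mm thick, with an upright aluminium post 262 mm high at its origin (underside, at the post's axis). Same axes as hook_seat: the hook points to -x.
- store_button_top (a point): Centre of the top face of the green push button, 32 mm across, on a small black fixed housing on the bench; pressed straight down.
- store_button (a joint): Travel of the green button, in m: 0 released, 0.006 fully down; springs back; fully down takes about 4 N.
- reel_body: Bystander, loose: black graphite reel body about 125 x 95 x 38 mm lying on the bench; origin on its underside below its round housing.
- gear: Bystander, loose: brass main gear lying flat, 43 mm across, 10 mm high; origin at the centre of its underside.
- bail_arm: Bystander, loose: small chrome half-ring bail arm lying flat, 68 mm wide, 8 mm high; origin midway between its ends.
- tin_box: Fixed open tin parts box 110 x 150 x 45 mm, its lid standing open along its +x rim, about 150 mm high; origin at the centre of its underside.
Mind the look-alikes: they are no part of the job. Of the things like the part that bears spool_center, leave any that is brown; of the rest the larger one is meant.

How it is judged:
On the way, in this order (a step that is already met when the one before it is completed fails the run):
1. the spool hangs by its bail from the hook, let go, and the hook has stopped bobbing (distance between spool_eye and hook_seat below 0.014 m and value of joint scale_hook above 0.01 m and angle between spool_center's own z axis and vertical below 0.3 rad and velocity of joint scale_hook between -0.02 and 0.02 m/s and contact force between spool and the fingers below 0.05 N), for 0.5 s.
2. the button is pressed down while the spool hangs still (distance between spool_eye and hook_seat below 0.014 m and value of joint scale_hook above 0.01 m and angle between spool_center's own z axis and vertical below 0.3 rad and velocity of joint scale_hook between -0.02 and 0.02 m/s and value of joint store_button above 0.0045 m).
At the end, for the whole second after the job is handed in: The spool hangs from the hook, its bail's peak within 14 mm of the hook's seat, tilted less than 0.3 rad, the hook dipped by more than 10 mm and moving slower than 20 mm/s; the button has been pressed and is released (distance between spool_eye and hook_seat below 0.014 m and value of joint scale_hook above 0.01 m and angle between spool_center's own z axis and vertical below 0.3 rad and velocity of joint scale_hook between -0.02 and 0.02 m/s and value of joint store_button below 0.0015 m); the robot touches nothing.
It fails at once if the button is pressed before the spool hangs settled from the hook (value of joint store_button above 0.003 m and not ((distance between spool_eye and hook_seat below 0.014 m and value of joint scale_hook above 0.01 m and angle between spool_center's own z axis and vertical below 0.3 rad) and velocity of joint scale_hook between -0.02 and 0.02 m/s)).
It fails at once if the hook drops to the bottom of its travel (dip over 51 mm) (value of joint scale_hook above 0.051 m).
It fails at once if a bystander is moved by more than 25 mm (distance of any of reel_body, gear, bail_arm from where it was at the start of the episode above 0.025 m).
It also fails if it takes over 72 s, if anything falls off the work surface, if the arm or the gripper's body presses on something with over 40 N, if the wrist force passes 120 N, or if a joint passes its speed limit or range.

## Working session

There is one attempt and no reset: what is moved stays moved. The work goes in short steps, Python scripts to look and compute and a shell command to move; the robot and the scene stay as the last step left them, time stands still between calls to the robot, and variables do not carry over. Pictures are saved under pics/ and viewed, at most 10 in all, crops included, and the job is handed in when it is done.

```bash
mkdir -p pics; cat > h.py <<'E'
import numpy as np, cv2
from station import ctrl
def grab(n):
    ci=ctrl.camera_info(n); im,d=ctrl.get_image(n); return im,d,ci
def world(u,v,z,ci):
    K,R,t=[np.array(ci[k]) for k in('mtx','R','t')]
    p=np.linalg.inv(K)@np.array([u,v,1.])*z
    return R.T@(p-t)
def cloud(d,ci):
    K,R,t=[np.array(ci[k]) for k in('mtx','R','t')]
    v,u=np.mgrid[:d.shape[0],:d.shape[1]]
    p=np.stack([u,v,np.ones_like(u)],-1)@np.linalg.inv(K).T*d[...,None]
    return (p-t.ravel())@R
E
python3 - <<'E'
from h import *
s=ctrl.get_state(); print(s)
for n in('top','side'):
    im,d,ci=grab(n); cv2.imwrite(f'pics/{n}0.png',im); np.savez(f'{n}0.npz',im=im,d=d,**ci)
    print(n,np.round(ci['t'],3),np.round(ci['R'],2).tolist(),np.round(ci['mtx'],0).tolist())
E
```

```text
{'time': 0.0, 'joint_pos': array([-1.28110398e+00,  2.21192849e-01,  1.52759978e+00, -2.00341131e-07,
        1.39468711e+00, -1.26140838e-01]), 'qd': array([-4.12912487e-04, -1.57809522e-03, -2.69856768e-05,  1.16689323e-04,
       -4.76770894e-04, -1.50013554e-03]), 'joint_torque': array([-8.80788066e-04, -4.94616365e+01, -3.87372208e+01,  6.97372598e-02,
        5.73680957e-02, -1.45271642e-04]), 'position': array([ 0.25226801, -0.57116156,  0.22146386]), 'eef_rot': array([-3.13972054e+00, -2.37211137e-04,  4.15832998e-01]), 'contact_force': array([-0.16789991, -0.89138865,  0.28176586]), 'wrist_torque': array([-0.02383786,  0.00445486, -0.04150184]), 'grip_force': 0.0, 'gripper_width': 0.08710077622960986}
top [0.022 0.597 1.055] [[-0.09, -1.0, 0.0], [-0.96, 0.09, -0.25], [0.25, -0.03, -0.97]] [[449.0, 0.0, 329.0], [0.0, 449.0, 203.0], [0.0, 0.0, 1.0]]
side [0.382 0.362 1.008] [[-0.72, -0.7, -0.01], [-0.47, 0.49, -0.73], [0.51, -0.52, -0.68]] [[415.0, 0.0, 331.0], [0.0, 415.0, 195.0], [0.0, 0.0, 1.0]]
```

View pics/top0.png

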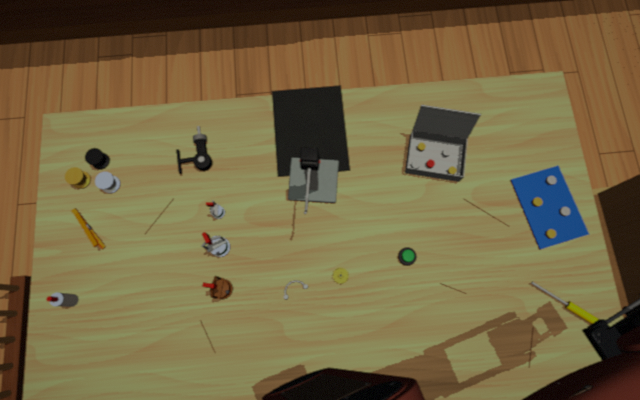

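View pics/side0.png

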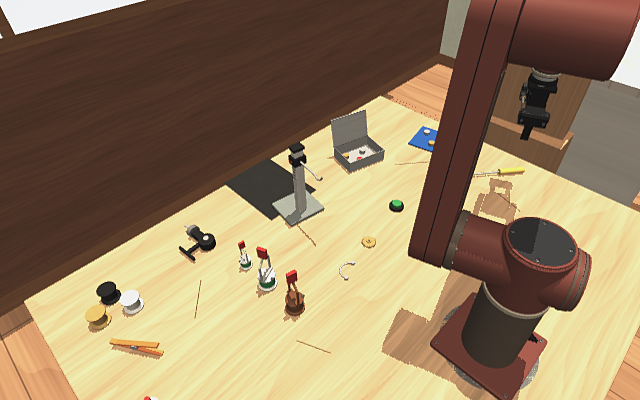

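The candidates for the spool are the small silver-green one at top (216,210), the larger silver-green one at top (217,245) / side (266,272), and the brown one at top (218,288). The thing at (62,300) looks like a bottle. The larger non-brown one fits the description. I'll confirm it with an enlarged crop and measure at the same time.

```bash
python3 - <<'E'
from h import *
A=np.load('top0.npz');B=np.load('side0.npz')
a=cv2.resize(A['im'][190:310,180:260],None,fx=4.5,fy=4.5,interpolation=2)
b=cv2.resize(B['im'][225:325,220:320],None,fx=4.5,fy=4.5,interpolation=2)
c=np.zeros((540,800,3),np.uint8);c[:540,:360]=a[:540];c[:450,350:800]=b
cv2.imwrite('pics/crop1.png',c)
np.set_printoptions(precision=4,suppress=True)
def blob(Z,lo,box):
    im,d=Z['im'],Z['d'];P=cloud(d,Z)
    hsv=cv2.cvtColor(im,cv2.COLOR_BGR2HSV);H,S,V=cv2.split(hsv)
    u0,u1,v0,v1=box;m=np.zeros(d.shape,bool);m[v0:v1,u0:u1]=1
    return P,H,S,V,m&(d>0)
for n,Z,bt,bb,bh in(('top',A,(195,235,228,262),(395,420,243,270),(285,330,145,215)),('side',B,(250,280,240,295),(385,408,195,213),(285,325,140,225))):
    P,H,S,V,m=blob(Z,0,bt)
    r=m&((H<8)|(H>172))&(S>150)&(V>80)&(P[...,2]>.09)
    Q=P[r];print(n,'tab',r.sum(),Q.mean(0),Q.min(0),Q.max(0))
    q=(Q-Q.mean(0))[:,:2];w,v=np.linalg.eigh(q.T@q/len(q));print('  dir',v[:,1],w**.5, np.degrees(np.arctan2(*v[::-1,1])))
    s=m&(P[...,2]>.005)&(P[...,2]<.05);Q=P[s];print('  low',s.sum(),np.median(Q,0),Q.min(0),Q.max(0))
    P,H,S,V,m=blob(Z,0,bb);g=m&(H>45)&(H<85)&(S>120)&(V>60);Q=P[g];print('  btn',g.sum(),Q.mean(0),np.percentile(Q,[5,95],0).ravel())
    P,H,S,V,m=blob(Z,0,bh);k=m&(P[...,2]>.19)
    Q=P[k];print('  hook region',len(Q),Q.min(0),Q.max(0)); i=np.argsort(-Q[:,0]*1)[::max(1,len(Q)//45)];print(Q[i])
E
```

```text
top tab 42 [0.5205 0.2582 0.1506] [0.51   0.2517 0.1464] [0.532  0.2646 0.1544]
  dir [-0.9237 -0.383 ] [0.0026 0.0069] -157.47944705006728
  low 271 [0.5134 0.2532 0.0432] [0.4856 0.2254 0.005 ] [0.5703 0.3246 0.05  ]
  btn 129 [ 0.4523 -0.2227  0.0209] [ 0.4398 -0.2356  0.0156  0.4653 -0.2098  0.0253]
  hook region 544 [ 0.5371 -0.018   0.2014] [0.6777 0.0277 0.266 ]
[[ 0.6777  0.0166  0.2599]
 [ 0.6731 -0.009   0.2596]
 [ 0.6722  0.0169  0.2622]
 [ 0.6703  0.015   0.2605]
 [ 0.6688  0.0064  0.2624]
 [ 0.6673 -0.0129  0.2617]
 [ 0.6658 -0.002   0.2622]
 [ 0.6649 -0.0142  0.2306]
 [ 0.6634 -0.014   0.2285]
 [ 0.6624  0.0091  0.262 ]
 [ 0.6611  0.0005  0.2632]
 [ 0.6594 -0.0035  0.2607]
 [ 0.6581 -0.0178  0.216 ]
 [ 0.6573  0.0221  0.2285]
 [ 0.6559  0.016   0.2627]
 [ 0.6546 -0.0132  0.227 ]
 [ 0.6536  0.02    0.2318]
 [ 0.6524  0.0225  0.2292]
 [ 0.6516  0.0155  0.2361]
 [ 0.6511  0.0079  0.2612]
 [ 0.6504  0.007   0.2306]
 [ 0.65   -0.0006  0.2622]
 [ 0.6495  0.0166  0.2617]
 [ 0.6488  0.0094  0.2294]
 [ 0.6482  0.0258  0.2149]
 [ 0.6478 -0.006   0.2279]
 [ 0.6475  0.0116  0.2337]
[... 1456 characters left out ...]
 0.65    0.0104  0.2339]
 [ 0.6493  0.0273  0.2223]
 [ 0.649   0.021   0.2543]
 [ 0.6485 -0.0003  0.2394]
 [ 0.6479 -0.0108  0.2304]
 [ 0.6473  0.0208  0.2304]
 [ 0.6466  0.0261  0.2194]
 [ 0.6464  0.0021  0.2347]
 [ 0.6459  0.0157  0.26  ]
 [ 0.6457  0.0006  0.2624]
 [ 0.6454  0.021   0.2025]
 [ 0.6451  0.0019  0.253 ]
 [ 0.6446 -0.0093  0.2542]
 [ 0.6443  0.0014  0.2175]
 [ 0.6439  0.0139  0.2102]
 [ 0.6432  0.0134  0.2249]
 [ 0.6428 -0.0059  0.2286]
 [ 0.6422  0.0114  0.2134]
 [ 0.641  -0.0081  0.2284]
 [ 0.6366  0.0126  0.2136]
 [ 0.6215  0.0149  0.216 ]
 [ 0.6052  0.0186  0.2165]
 [ 0.5892  0.0222  0.217 ]
 [ 0.5761  0.0196  0.2158]
 [ 0.5652  0.0228  0.2061]
 [ 0.5453  0.0267  0.2168]]
```

View pics/crop1.png

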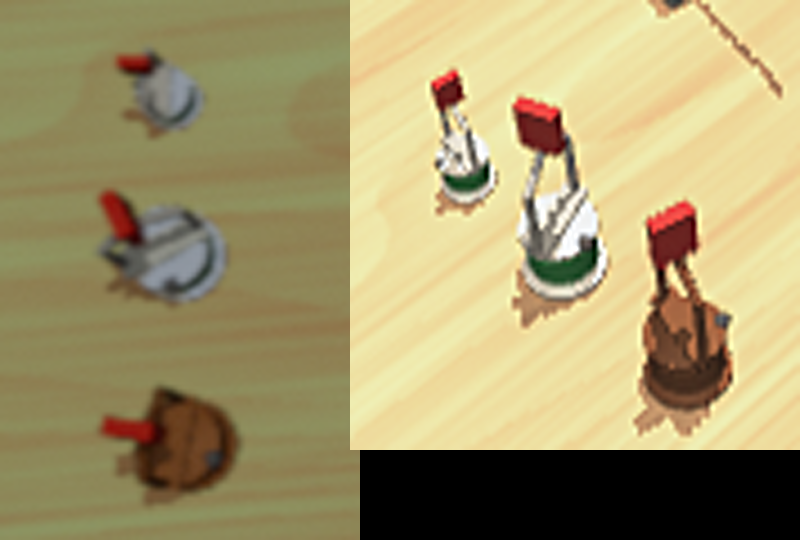

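The crop confirms it: the middle one (silver with green line, the larger of the two non-brown) is the target, with its tab at crop (118,218) and (540,125). The estimates below come from the two views:

| Item | Position | Yaw |
|---|---|---|
| Tab | (0.520, 0.2585) | about 22° |
| Hook seat | about (0.563, 0.021, 0.21) | about -11° |
| Button | (0.451, -0.2215) | – |

```bash
cat >> h.py <<'E'
from scipy.spatial.transform import Rotation as Ro
def to(p,yaw=None,roll=np.pi):
    s=ctrl.get_state();R=Ro.from_euler('xyz',s['eef_rot'])
    T=R if yaw is None else Ro.from_euler('xyz',[roll,0,np.radians(yaw)])
    print('t',round(s['time'],2),'pos',s['position'].round(4),'rpy',s['eef_rot'].round(3),'F',s['contact_force'].round(2),'w',round(s['gripper_width'],4))
    print('turn',(R.inv()*T).as_rotvec().round(3),'shift mm',(R.inv().apply(np.array(p)-s['position'])*1000).round(1))
E
python3 - <<'E'
from h import *
np.set_printoptions(precision=4,suppress=True)
for n in('top','side'):
    Z=np.load(n+'0.npz');P=cloud(Z['d'],Z);m=(Z['d']>0)&(np.hypot(P[...,0]-.6,P[...,1])<.12)
    k=m&(P[...,2]>.257)&(P[...,0]>.63);Q=P[k];print(n,'posttop',np.median(Q,0),Q.min(0),Q.max(0))
    k=m&(P[...,2]>.2)&(P[...,0]<.638);Q=P[k];f=np.polyfit(Q[:,0],Q[:,1],1);print(len(Q),f,np.degrees(np.arctan(f[0])))
    Q=Q[np.argsort(Q[:,0])];print(Q[:14])
to([.5205,.2585,.28],22.5)
E
```

```text
top posttop [0.6594 0.0046 0.2615] [ 0.6437 -0.015   0.257 ] [0.6777 0.0252 0.266 ]
120 [-0.1616  0.1115] -9.182134595782456
[[0.5371 0.0226 0.2351]
 [0.5379 0.0248 0.2325]
 [0.5381 0.0269 0.2328]
 [0.5403 0.0246 0.2319]
 [0.5407 0.0226 0.2291]
 [0.5409 0.0268 0.2299]
 [0.5429 0.0245 0.2302]
 [0.543  0.0224 0.2289]
 [0.5457 0.0206 0.2168]
 [0.5469 0.0246 0.2224]
 [0.547  0.0224 0.2215]
 [0.5481 0.0204 0.2158]
 [0.5501 0.0245 0.2184]
 [0.5503 0.0224 0.2168]]
side posttop [0.6578 0.0086 0.2609] [ 0.6424 -0.0125  0.2571] [0.675  0.0274 0.2651]
64 [-0.1654  0.1164] -9.390859706077704
[[0.5365 0.0311 0.2319]
 [0.5374 0.0264 0.232 ]
 [0.5377 0.0298 0.2339]
 [0.5383 0.0257 0.2274]
 [0.5398 0.028  0.2245]
 [0.5433 0.0283 0.2262]
 [0.5438 0.0243 0.2161]
 [0.545  0.0268 0.2206]
 [0.5453 0.0267 0.2168]
 [0.5498 0.0262 0.2138]
 [0.5519 0.024  0.2148]
 [0.554  0.0258 0.2146]
 [0.5545 0.0255 0.2105]
 [0.5584 0.0256 0.2082]]
t 0.1 pos [ 0.2523 -0.5712  0.2215] rpy [-3.14  -0.     0.416] F [ 0.77  0.33 -0.13] w 0.0869
turn [-0.002 -0.     0.023] shift mm [ 580.5 -650.8  -57.2]
```

```bash
python3 -m inch '[[0,0,0,0,0,-60,87],[0,0,0.023,580,-651,-58,50],[0,0,0.023,580,-651,-58,50],[0,0,0.023,580,-651,-58,50],[0,0,0.023,580,-651,-58,50],[0,0,0.023,580,-651,-58,50],[0,0,0.023,580,-651,-58,50],[0,0,0.023,580,-651,-58,50],[0,0,0.023,580,-651,-58,50],[0,0,0.023,580,-651,-58,50],[0,0,0.023,580,-651,-58,50],[0,0,0.023,580,-651,-58,50]]'; python3 - <<'E'
from h import *
to([.5205,.2585,.23],22.5)
E
```

```text
time: 1.6
position: [0.4636, 0.0847, 0.2809]
eef_rot: [3.141, -0.0, 0.393]
contact_force: [1.1, -0.6, 0.7]
gripper_width: 0.0501
grip_force: 0.0
t 1.6 pos [0.4636 0.0847 0.2809] rpy [ 3.141 -0.     0.393] F [ 1.11 -0.59  0.7 ] w 0.0501
turn [ 0. -0.  0.] shift mm [ 119.1 -138.8   50.8]
```

```bash
python3 -m inch '[[0,0,0,119,-139,0,50],[0,0,0,119,-139,0,50],[0,0,0,119,-139,0,50],[0,0,0,119,-139,50,50],[0,0,0,119,-139,50,50]]'; python3 - <<'E'
from h import *
np.set_printoptions(precision=4,suppress=True)
im,d,ci=grab('wrist');cv2.imwrite('pics/w1.png',im)
P=cloud(d,ci);H,S,V=cv2.split(cv2.cvtColor(im,cv2.COLOR_BGR2HSV))
m=(d>0)&((H<8)|(H>172))&(S>150)&(V>70)&(abs(P[...,2]-.15)<.008)&(np.hypot(P[...,0]-.52,P[...,1]-.258)<.04)
v,u=np.nonzero(m);Q=P[m];print(len(Q),Q.mean(0),Q.min(0),Q.max(0))
if len(Q): 
    r=cv2.minAreaRect((Q[:,:2]*1000).astype(np.float32));print(r)
to([.5205,.2585,.122],22.5)
E
```

```text
time: 2.22
position: [0.5168, 0.256, 0.2257]
eef_rot: [-3.141, 0.011, 0.394]
contact_force: [-0.2, 0.4, -0.1]
gripper_width: 0.0498
grip_force: 0.0
434 [0.5219 0.2606 0.1507] [0.509  0.2524 0.148 ] [0.5338 0.2687 0.1527]
((521.279296875, 260.2449035644531), (24.82099151611328, 9.19167709350586), 22.197120666503906)
t 2.27 pos [0.5184 0.256  0.2288] rpy [-3.141  0.006  0.393] F [-0.76 -0.49  0.79] w 0.0502
turn [-0.     0.006  0.   ] shift mm [  3.5  -1.5 106.7]
```

View pics/w1.png

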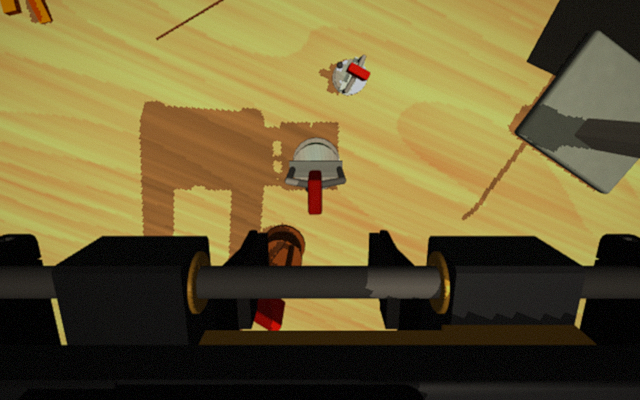

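The tab at (315,192) sits centred between the fingers. The wrist camera puts it at (0.521, 0.260), yaw 22°, so I'll descend and grip.

```bash
python3 -m inch '[[0,0,0,2,-2,40,50],[0,0,0,2,-2,75,50],[0,0,0,2,-2,98,50],[0,0,0,2,-2,107,50],[0,0,0,2,-2,107,50],[0,0,0,2,-2,107,25]]'; python3 -c "
from h import *
to([.521,.260,.122],22.2)"; python3 -m inch '[[0,0,0,0,0,0,5],[0,0,0,0,0,0,5],[0,0,0,0,0,0,5],[0,0,0,0,0,0,5],[0,0,0,0,0,0,5]]' 30;  python3 -c "
from h import *
to([.521,.260,.254],-9.3)"
```

```text
time: 3.02
position: [0.5225, 0.2593, 0.126]
eef_rot: [3.141, -0.003, 0.392]
contact_force: [0.4, 1.2, 0.4]
gripper_width: 0.0454
grip_force: 0.0
t 3.02 pos [0.5225 0.2593 0.126 ] rpy [ 3.141e+00 -3.000e-03  3.920e-01] F [0.43 1.17 0.4 ] w 0.0454
turn [ 0.    -0.003  0.005] shift mm [-1.2 -1.2  4. ]
time: 3.65
position: [0.5211, 0.2592, 0.1239]
eef_rot: [-3.141, 0.0, 0.393]
contact_force: [-0.3, 0.6, -0.7]
gripper_width: 0.0097
grip_force: 30.0
t 3.65 pos [0.5211 0.2592 0.1239] rpy [-3.141  0.     0.393] F [-0.29  0.57 -0.72] w 0.0097
turn [-0.     0.     0.555] shift mm [ 1.000e-01 -8.000e-01 -1.301e+02]
```

```bash
python3 -m inch '[[0,0,0,0,0,-15,5],[0,0,0,0,0,-55,5],[0,0,0,0,0,-105,5],[0,0,0,0,0,-135,5],[0,0,0,0,0,-135,5],[0,0,0,0,0,-135,5]]'; python3 -c "
from h import *
F=[]
for i in range(6):
    ctrl.get_image('side'); F.append(ctrl.get_state()['contact_force'])
print(np.mean(F,0),np.std(F,0))
to([.5146,.0293,.259],-9.3)"
```

```text
time: 4.4
position: [0.5205, 0.2588, 0.2574]
eef_rot: [-3.141, 0.002, 0.393]
contact_force: [-0.7, -0.8, -2.4]
gripper_width: 0.0097
grip_force: 30.0
[ 0.06448727  0.03935754 -2.76452049] [0.4375121  0.46901215 0.43267858]
t 4.7 pos [0.5207 0.259  0.2576] rpy [-3.141e+00  2.000e-03  3.930e-01] F [-0.4   0.28 -2.15] w 0.0098
turn [0.    0.002 0.555] shift mm [-93.6 209.8  -1.2]
```

```bash
python3 -m inch '[[0,0,0.09,-12,26,-2,5],[0,0,0.19,-32,70,-2,5],[0,0,0.28,-52,117,-2,5],[0,0,0.37,-70,157,-2,5],[0,0,0.46,-84,188,-2,5],[0,0,0.52,-91,203,-2,5],[0,0,0.555,-94,210,-2,5],[0,0,0.555,-94,210,-2,5],[0,0,0.555,-94,210,-2,5]]'; python3 - <<'E'
from h import *
np.set_printoptions(precision=4,suppress=True)
ims=[]
for n in('top','side'):
    im,d,ci=grab(n);P=cloud(d,ci);H,S,V=cv2.split(cv2.cvtColor(im,cv2.COLOR_BGR2HSV))
    x=P-[.562,.0215,.21];c,s=.987,-.162
    X=x[...,0]*c+x[...,1]*s;Y=-x[...,0]*s+x[...,1]*c;Zz=x[...,2]
    m=(d>0)&(abs(Y)<.015)&(X>-.03)&(X<.07)&(Zz>-.015)&(Zz<.04)
    print(n,'hook',m.sum(), np.c_[X[m],Y[m],Zz[m]][::max(1,m.sum()//14)])
    r=(d>0)&((H<8)|(H>172))&(S>150)&(V>70)&(np.hypot(X+.048,Y)<.05)&(Zz>.02)&(Zz<.1)
    print('tab',r.sum(),X[r].mean() if r.any() else 0,Y[r].mean() if r.any() else 0)
    ims.append(im)
cv2.imwrite('pics/appr.png',np.hstack([cv2.resize(ims[0][120:280,230:390],(400,400)),cv2.resize(ims[1][100:260,210:370],(400,400))]))
to([.562,.0215,.259],-9.3)
E
```

```text
time: 5.82
position: [0.5149, 0.0302, 0.2609]
eef_rot: [-3.141, 0.0, -0.16]
contact_force: [0.2, -0.5, -2.9]
gripper_width: 0.0097
grip_force: 30.0
top hook 0 []
tab 3 -0.05791363842958449 0.001852882924045296
side hook 40 [[ 0.0365  0.0017  0.0097]
 [ 0.0331  0.0008  0.0078]
 [ 0.0274  0.0013  0.0082]
 [ 0.0243  0.0034  0.0078]
 [ 0.0213 -0.0012  0.0075]
 [ 0.0206  0.0027  0.0063]
 [ 0.0172  0.0017  0.0044]
 [ 0.0125 -0.0018  0.0058]
 [ 0.0091  0.0005  0.0057]
 [ 0.0066  0.0023  0.0047]
 [ 0.0062  0.0027  0.0015]
 [-0.0227  0.0025  0.0212]
 [ 0.0003  0.0034  0.0023]
 [-0.0175  0.0023  0.0139]
 [-0.026   0.0016  0.0194]
 [-0.0025  0.0021 -0.0001]
 [-0.0107  0.0011  0.0051]
 [-0.0221  0.0023  0.0136]
 [-0.0118  0.0052  0.0043]
 [-0.019   0.0035  0.0085]]
tab 39 -0.058088202705456574 0.0017369692208085857
t 5.92 pos [0.5148 0.0301 0.2609] rpy [-3.141  0.    -0.16 ] F [ 0.08  0.65 -3.29] w 0.0099
turn [-0.     0.     0.002] shift mm [47.9  0.9  1.9]
```

View pics/appr.png

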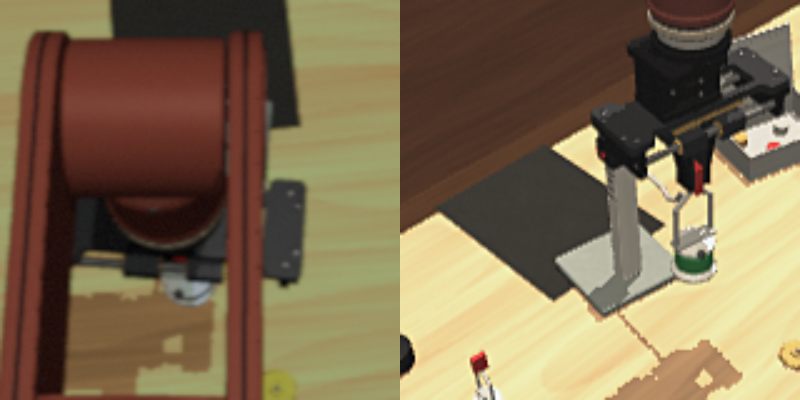

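The picture shows the bail in front of the hook tip: tip at crop (655,180), tab at (698,178), window at (692,215). The eye is above the tip's height, so I'll slide it over and lower.

```bash
python3 -m inch '[[0,0,0,8,0,0,5],[0,0,0,20,0,0,5],[0,0,0,33,0,0,5],[0,0,0,43,0,0,5],[0,0,0,47,0,0,5],[0,0,0,47,0,0,5],[0,0,0,47,0,10,5],[0,0,0,47,0,20,5],[0,0,0,47,0,28,5],[0,0,0,47,0,32,5],[0,0,0,47,0,32,5]]'; python3 - <<'E'
from h import *
F=[]
for i in range(6):
    im,d,ci=grab('side'); F.append(ctrl.get_state()['contact_force'])
print(np.mean(F,0)); to([.562,.0215,.192],-9.3)
E
```

```text
time: 7.3
position: [0.5609, 0.0216, 0.2285]
eef_rot: [3.142, 0.001, -0.162]
contact_force: [-0.0, 0.6, -2.8]
gripper_width: 0.0099
grip_force: 30.0
[-0.17132242 -0.02460236 -2.47445103]
t 7.6 pos [0.5614 0.0215 0.2294] rpy [-3.142e+00 -1.000e-03 -1.620e-01] F [-0.81  0.86 -2.28] w 0.0094
turn [-0.    -0.001  0.   ] shift mm [ 0.6 -0.1 37.4]
```

```bash
python3 -m inch '[[0,0,0,0,0,2,5],[0,0,0,0,0,4,5],[0,0,0,0,0,6,5],[0,0,0,0,0,9,5],[0,0,0,0,0,11,5],[0,0,0,0,0,14,5],[0,0,0,0,0,16,5],[0,0,0,0,0,18,5],[0,0,0,0,0,20,5],[0,0,0,0,0,22,5],[0,0,0,0,0,22,5],[0,0,0,0,0,22,5]]'; cat > m.py <<'E'
from h import *
F=[]
for i in range(8):
    im,d,ci=grab('side'); F.append(ctrl.get_state()['contact_force'])
print('F',np.mean(F,0).round(2))
P=cloud(d,ci);x=P-[.562,.0215,.21];c,s=.987,-.162
X=x[...,0]*c+x[...,1]*s;Y=-x[...,0]*s+x[...,1]*c
m=(d>0)&(abs(Y)<.012)&(X>.022)&(X<.055)&(x[...,2]>-.05)&(x[...,2]<.02)
q=x[m][:,2];print('hook rod z-8mm (minus dip):',len(q),np.percentile(q,[20,50,80]).round(4)-.008)
cv2.imwrite('pics/s_%d.png'%(ctrl.get_state()['time']*100),cv2.resize(im[80:260,210:390],(540,540)))
to([.562,.0215,.192],-9.3)
E
python3 m.py
```

```text
time: 9.1
position: [0.5612, 0.0216, 0.2071]
eef_rot: [-3.142, -0.0, -0.162]
contact_force: [-0.4, -0.2, -0.4]
gripper_width: 0.0094
grip_force: 30.0
F [-0.37 -0.01 -0.87]
hook rod z-8mm (minus dip): 13 [-0.0212 -0.0189 -0.0179]
t 9.5 pos [0.5612 0.0216 0.207 ] rpy [ 3.142 -0.    -0.162] F [-0.27 -0.05 -0.75] w 0.0098
turn [ 0. -0.  0.] shift mm [ 0.8 -0.1 15. ]
```

```bash
python3 -m inch '[[0,0,0,0,0,2,5],[0,0,0,0,0,4,5],[0,0,0,0,0,6,5],[0,0,0,0,0,8,5],[0,0,0,0,0,9,5],[0,0,0,0,0,9,5],[0,0,0,0,0,9,5]]'; python3 m.py; ls pics
```

```text
time: 10.38
position: [0.5612, 0.0216, 0.1981]
eef_rot: [-3.142, -0.0, -0.162]
contact_force: [-0.8, 0.9, -0.5]
gripper_width: 0.0092
grip_force: 30.0
F [ 0.07 -0.14 -0.18]
hook rod z-8mm (minus dip): 13 [-0.0295 -0.0284 -0.027 ]
t 10.78 pos [0.5612 0.0216 0.198 ] rpy [-3.142 -0.    -0.162] F [ 0.67 -0.46 -0.36] w 0.0096
turn [-0. -0.  0.] shift mm [ 0.8 -0.1  6. ]
appr.png
crop1.png
s_1077.png
s_950.png
side0.png
top0.png
w1.png
```

View pics/s_1077.png

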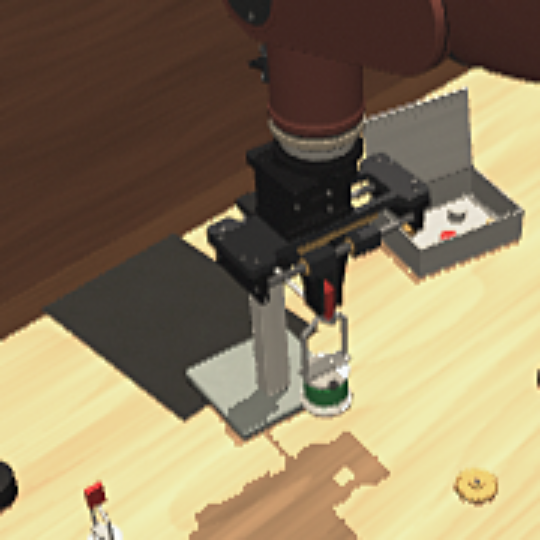

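The spool hangs with its bail at crop (325,320) on the hook, and almost no load is left on the gripper. I'll release it.

```bash
python3 -m inch '[[0,0,0,0,0,0,12],[0,0,0,0,0,0,16],[0,0,0,0,0,0,22],[0,0,0,0,0,0,30],[0,0,0,0,0,0,36],[0,0,0,0,0,0,36]]'; python3 m.py; python3 -m inch '[[0,0,0,0,0,-5,36],[0,0,0,0,0,-15,36],[0,0,0,0,0,-40,36],[0,0,0,0,0,-80,36],[0,0,0,0,0,-120,36],[0,0,0,0,0,-120,36]]';python3 - <<'E'
from h import *
to([.4515,-.2215,.10],-9.3)
E
```

```text
time: 11.52
position: [0.5612, 0.0216, 0.198]
eef_rot: [-3.142, -0.0, -0.162]
contact_force: [1.2, 0.7, -0.8]
gripper_width: 0.035
grip_force: 0.0
F [ 0.03 -0.1  -0.29]
time: 12.68
position: [0.5633, 0.0214, 0.3235]
eef_rot: [-3.141, -0.009, -0.162]
contact_force: [0.4, -0.2, 0.1]
gripper_width: 0.0359
grip_force: 0.0
t 12.68 pos [0.5633 0.0214 0.3235] rpy [-3.141 -0.009 -0.162] F [ 0.42 -0.15  0.11] w 0.0359
turn [-0.001 -0.009  0.   ] shift mm [-73.1 257.9 222.7]Traceback (most recent call last):
  File "m.py", line 9, in <module>
    q=x[m][:,2];print('hook rod z-8mm (minus dip):',len(q),np.percentile(q,[20,50,80]).round(4)-.008)
                                                           ~~~~~~~~~~~~~^^^^^^^^^^^^^^
    return _quantile_unchecked(
        a, q, axis, out, overwrite_input, method, keepdims, weights)
    return _ureduce(a,
                    func=_quantile_ureduce_func,
    ...<5 lines>...
                    overwrite_input=overwrite_input,
                    method=method)
    r = func(a, **kwargs)
    result = _quantile(arr,
                       quantiles=q,
    ...<2 lines>...
                       out=out,
                       weights=wgt)
    slices_having_nans = np.isnan(arr[-1, ...])
                                  ~~~^^^^^^^^^
IndexError: index -1 is out of bounds for axis 0 with size 0
```

```bash
python3 -m inch '[[0,0,0,-15,50,0,0],[0,0,0,-30,110,0,0],[0,0,0,-48,170,0,0],[0,0,0,-65,230,20,0],[0,0,0,-73,258,60,0],[0,0,0,-73,258,110,0],[0,0,0,-73,258,160,0],[0,0,0,-73,258,180,0],[0,0,0,-73,258,180,0],[0,0,0,-73,258,180,0]]';python3 - <<'E'
from h import *
np.set_printoptions(precision=4,suppress=True)
for k in range(8):
    im,d,ci=grab('side');P=cloud(d,ci);H,S,V=cv2.split(cv2.cvtColor(im,cv2.COLOR_BGR2HSV))
    r=(d>0)&((H<8)|(H>172))&(S>150)&(V>70)&(np.hypot(P[...,0]-.562,P[...,1]-.0215)<.06)&(P[...,2]>.1)
    print(ctrl.get_state()['time'],r.sum(),P[r].mean(0),P[r].max(0)[2])
cv2.imwrite('pics/hang.png',cv2.resize(im[80:260,210:390],(540,540)))
x=P-[.562,.0215,.21];c,s=.987,-.162
X=x[...,0]*c+x[...,1]*s;Y=-x[...,0]*s+x[...,1]*c
m=(d>0)&(abs(Y)<.012)&(X>-.03)&(X<.055)&(x[...,2]>-.05)&(x[...,2]<.02)&~r
print(np.c_[X[m],Y[m],x[m][:,2]][::max(1,m.sum()//12)])
to([.4515,-.2215,.03],-9.3)
E
```

```text
time: 13.92
position: [0.4481, -0.2216, 0.1391]
eef_rot: [3.141, -0.001, -0.162]
contact_force: [-0.2, 0.1, -0.0]
gripper_width: 0.0006
grip_force: 0.0
13.975 76 [0.5582 0.0248 0.2123] 0.225423589838804
14.025 75 [0.5585 0.0246 0.2123] 0.22679844223689935
14.075 76 [0.5583 0.0247 0.2121] 0.22534208230244454
14.125 76 [0.5583 0.0247 0.2121] 0.22594024405198226
14.175 76 [0.5582 0.0247 0.2122] 0.22675235212030254
14.225 76 [0.5585 0.0244 0.2118] 0.22582145393170808
14.275 76 [0.5584 0.0245 0.2119] 0.22696370115510384
14.325 76 [0.5582 0.0247 0.2122] 0.22557733712514874
[[ 0.0121 -0.0018  0.0133]
 [ 0.0478 -0.001  -0.0213]
 [ 0.0378  0.0023 -0.0202]
 [ 0.029   0.0014 -0.0184]
 [-0.0138 -0.0035  0.0049]
 [-0.0131 -0.0038  0.0006]
 [ 0.0106  0.0039 -0.0192]
 [ 0.0066  0.0001 -0.0259]
 [-0.0059  0.0052 -0.018 ]
 [-0.0022  0.0062 -0.0238]
 [-0.0282  0.0038 -0.0065]
 [-0.0124  0.0031 -0.022 ]
 [-0.0125  0.0033 -0.0255]]
t 14.32 pos [ 0.4477 -0.2214  0.1384] rpy [ 3.141 -0.001 -0.162] F [ 0.78 -0.53 -0.05] w 0.0005
turn [ 0.    -0.001  0.   ] shift mm [  3.6  -0.5 108.5]
```

View pics/hang.png

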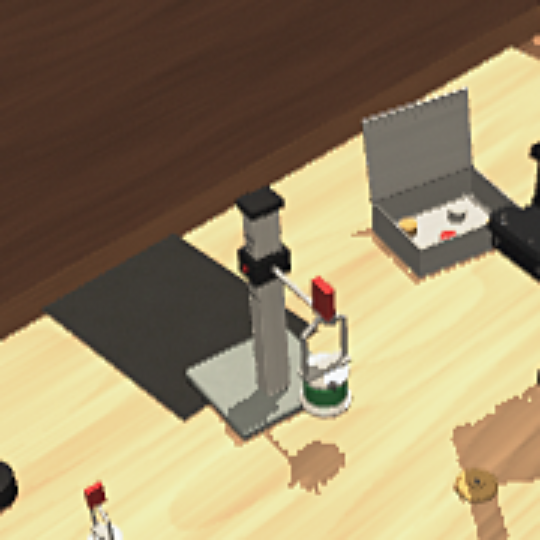

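The spool hangs still on the hook: tab at crop (323,297), spool at (327,385), and the tab position is steady over 8 frames. Next is the button.

```bash
python3 -m inch '[[0,0,0,1,0,40,0],[0,0,0,3,0,75,0],[0,0,0,3,0,95,0],[0,0,0,3,0,105,0],[0,0,0,3,0,107,0],[0,0,0,3,0,109,0],[0,0,0,3,0,111,0],[0,0,0,3,0,113,0],[0,0,0,3,0,113,0],[0,0,0,3,0,113,0]]';python3 -c "
from h import *
F=[]
for i in range(6): ctrl.get_image('side');F.append(ctrl.get_state()['contact_force'])
print(np.mean(F,0));to([.4515,-.2215,.019],-9.3)"
```

```text
time: 15.58
position: [0.4505, -0.2217, 0.025]
eef_rot: [3.142, -0.0, -0.162]
contact_force: [-0.2, 0.6, 0.1]
gripper_width: 0.0006
grip_force: 0.0
[ 0.36862849 -0.17684006 -0.07106476]
t 15.88 pos [ 0.4505 -0.2218  0.025 ] rpy [ 3.142 -0.    -0.162] F [ 0.91 -0.33  0.02] w 0.0006
turn [ 0. -0.  0.] shift mm [ 1.  -0.4  6. ]
```

```bash
python3 -m inch '[[0,0,0,1,0,2,0],[0,0,0,1,0,4,0],[0,0,0,1,0,6,0],[0,0,0,1,0,7,0],[0,0,0,1,0,7,0],[0,0,0,1,0,7,0]]';python3 -c "
from h import *
F=[]
for i in range(6): ctrl.get_image('side');F.append(ctrl.get_state()['contact_force'])
print(np.mean(F,0));to([.4515,-.2215,.019],-9.3)"
```

```text
time: 16.62
position: [0.4517, -0.222, 0.0182]
eef_rot: [3.141, -0.0, -0.162]
contact_force: [0.5, 0.7, 2.5]
gripper_width: 0.0006
grip_force: 1.5
[1.04243577 0.19118579 2.82103417]
t 16.93 pos [ 0.4517 -0.222   0.0181] rpy [ 3.141 -0.    -0.162] F [ 1.19 -0.24  2.59] w 0.0003
turn [ 0. -0.  0.] shift mm [-0.2 -0.5 -0.9]
```

```bash
python3 -m inch '[[0,0,0,0,0,1.5,0],[0,0,0,0,0,3,0],[0,0,0,0,0,3.5,0],[0,0,0,0,0,3.5,0],[0,0,0,0,0,3.5,0]]';python3 -c "
from h import *
F=[]
for i in range(6): ctrl.get_image('side');F.append(ctrl.get_state()['contact_force'])
print(np.mean(F,0));to([.4515,-.2215,.019],-9.3)"
```

```text
time: 17.55
position: [0.4518, -0.2221, 0.0161]
eef_rot: [3.142, -0.0, -0.162]
contact_force: [-4.9, 3.8, 18.5]
gripper_width: 0.0003
grip_force: 9.3
[-4.46771433  3.74683336 18.48240269]
t 17.85 pos [ 0.4518 -0.2221  0.0161] rpy [ 3.141 -0.    -0.162] F [-4.72  4.19 18.81] w 0.0005
turn [ 0. -0.  0.] shift mm [-0.4 -0.5 -2.9]
```

The button is at its stop: 18 N, and the tip only moved 2 of the 3.5 mm. I'll retreat and check the scene.

```bash
python3 -m inch '[[0,0,0,0,0,-8,0],[0,0,0,0,0,-25,0],[0,0,0,0,0,-60,0],[0,0,0,0,0,-110,0],[0,0,0,0,0,-150,0],[0,0,0,0,0,-150,0],[0,0,0,0,0,-150,0],[0,0,0,0,0,-150,0]]';python3 - <<'E'
from h import *
for k in range(4):
    im,d,ci=grab('side');P=cloud(d,ci);H,S,V=cv2.split(cv2.cvtColor(im,cv2.COLOR_BGR2HSV))
    r=(d>0)&((H<8)|(H>172))&(S>150)&(V>70)&(np.hypot(P[...,0]-.562,P[...,1]-.0215)<.06)&(P[...,2]>.1)
    print(r.sum(),P[r].mean(0).round(4))
cv2.imwrite('pics/end.png',im); s=ctrl.get_state();print(s['time'],s['position'],s['contact_force'],abs(s['qd']).max())
E
```

```text
time: 18.85
position: [0.4503, -0.2211, 0.1627]
eef_rot: [-3.14, 0.003, -0.162]
contact_force: [0.3, -0.0, 0.6]
gripper_width: 0.0004
grip_force: 0.0
76 [0.5579 0.025  0.2126]
76 [0.5582 0.0247 0.2122]
75 [0.5581 0.0249 0.2123]
75 [0.558  0.0249 0.2121]
19.05 [ 0.45091659 -0.22156507  0.16341444] [-0.3168953   0.10525644  0.63137669] 0.00598413166516549
```

View pics/end.png

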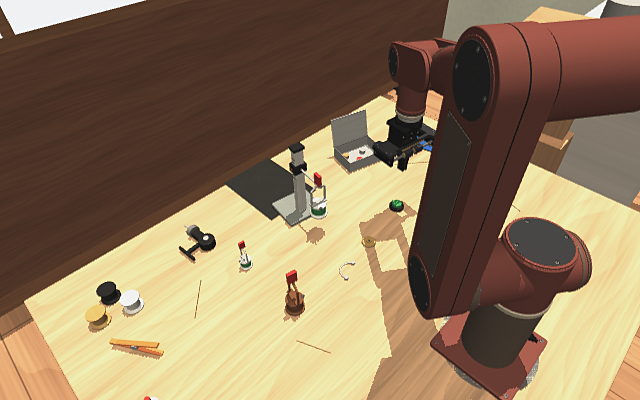

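The spool hangs still at (318,195), the button at (397,205) is free, the bystanders are where they were, and the hand is clear. I'll hand it in.

```bash
python3 -c "
from station import ctrl
print(ctrl.close_job())"
```

```text
the job is handed in; nothing more can be done
None
```

The spool hangs still on the balance hook, the green button was pressed fully down and released, the hand is clear, and I handed the job in at about 19 s; no verdict was returned.

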